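Uncap the salt shaker and hold it tipped over the mixing bowl

TASK

Lift the loose cap off the salt shaker that stands in the wooden cruet block, and stand the cap gently, knob up, on the bare worktop. Then draw the shaker up out of the block, carry it upright to the mixing bowl and, only when it is over the bowl, tip it by at least 45 degrees so that its perforated top is over the middle of the bowl with the whole shaker higher than the rim. Finish while still holding it there, tipped and motionless; leave the bowl and the other things where they stand.

Things in the scene. Friction and masses are not known exactly. Their poses are not given: they have to be found in the camera images.
- salt_shaker: Salt shaker, clear body, grey metal dome head, 90 mm tall, about 0.1 kg. Origin: centre of its underside; z up its axis. Radius 22 mm at height 30 mm, tapering to 17 mm at 60; head radius 17 mm from 65 to 78 mm, dome to 90. Stands on the floor of either well (10 mm above the worktop); its upper 60 mm stand out of the block, 38 mm bare below the cap's rim.
- shaker_top (a point): Middle of the perforated dome of the shaker, on its axis 90 mm above its origin.
- cap: White loose cap over the shaker's head, lifts straight up. 40 mm tall, 0.025 kg: hollow skirt open below, 44 mm outside, 38 inside diameter, 23.5 high; on its flat roof a knob 17 to 19 mm in diameter, 16 high. Origin: centre of the open rim; z up through the knob. On the shaker its origin is 68 mm above the shaker's (78 mm above the worktop), the knob's top at 118 mm.
- cruet_block: Wooden cruet block, fixed to the worktop, 78 x 190 x 40 mm. Origin: centre of its underside; its y axis runs along its length. Two equal round wells 51 mm wide and 30 mm deep at y = -55 and y = +55 mm; the shaker stands in one, the spice jar in the other.
- spice_jar: Spice jar with a red lid, 45 mm wide, 106 mm tall, in the block's other well: leave it there. Origin: centre of its underside, on the well floor.
- mixing_bowl: Round dark mixing bowl with light inside, 216 mm wide at the rim, 110 mm tall, open and empty, 0.62 kg, loose on the worktop. Origin: centre of its underside; it stands to the left or right of the block.
- bowl_mouth (a point): Centre of the bowl's mouth, level with its rim, 110 mm above the worktop.
- tuna_tin: Low round tin, 86 mm wide, 40 mm tall, a bystander behind the work. Origin: centre of its underside.
- mug: Small striped mug, 60 mm wide, 83 mm with its handle, 49 mm tall, a bystander behind the work. Origin: centre of its underside.
- pepper_mill: Wooden pepper mill, 58 mm wide, 170 mm tall, a bystander behind the work. Origin: centre of its underside.
Not all that is in view belongs to the job. What is shaped like the salt_shaker but yellow is not meant.

How it is judged:
On the way, in this order (a step that is already met when the one before it is completed fails the run):
1. the cap is lifted clear of the shaker by the fingers while the shaker stays in its well (z of cap in the frame of salt_shaker above 0.095 m and contact force between the fingers and cap above 0.3 N and height (world z) of salt_shaker below 0.025 m), for 0.1 s.
2. the cap stands on the bare worktop, knob up, let go (height (world z) of cap below 0.006 m and angle between cap's own z axis and vertical below 0.15 rad and contact force between the fingers and cap below 0.05 N and linear speed of cap below 0.03 m/s and height (world z) of salt_shaker below 0.025 m), for 0.2 s.
3. the shaker is drawn up out of the block in the fingers, upright (height (world z) of salt_shaker above 0.055 m and angle between salt_shaker's own z axis and vertical below 0.5 rad and contact force between the fingers and salt_shaker above 0.3 N), for 0.1 s.
At the end, for the whole second after the job is handed in: Shaker held still in the fingers, tilted over 0.70 rad, its top within 80 mm of the bowl mouth's centre in plan, top and underside over 120 mm above the worktop, touching neither bowl nor block; cap standing let go on the bare worktop, knob up (within 0.15 rad) (angle between salt_shaker's own z axis and vertical above 0.7 rad and horizontal distance between shaker_top and bowl_mouth below 0.08 m and height (world z) of each of shaker_top, salt_shaker above 0.12 m and contact force between the fingers and salt_shaker above 0.3 N and contact force between salt_shaker and mixing_bowl below 0.05 N and contact force between salt_shaker and cruet_block below 0.05 N and linear speed of each of salt_shaker, cap below 0.03 m/s and angular speed of salt_shaker below 0.2 rad/s and height (world z) of cap below 0.006 m and angle between cap's own z axis and vertical below 0.15 rad and contact force between the fingers and cap below 0.05 N); the arm keeps its last pose, push and grip.
It fails at once if the shaker is tipped more than 0.6 rad while its top is over 150 mm from the bowl's centre (angle between salt_shaker's own z axis and vertical above 0.6 rad and horizontal distance between shaker_top and bowl_mouth above 0.15 m).
It fails at once if the cap is dropped onto the worktop (over 0.8 m/s close to it) (linear speed of cap above 0.8 m/s and height (world z) of cap below 0.05 m).
It fails at once if the bowl is moved more than 40 mm (distance of mixing_bowl from where it was at the start of the episode above 0.04 m).
It fails at once if the spice jar, the tin, the mug or the pepper mill is moved more than 30 mm (distance of any of spice_jar, tuna_tin, mug, pepper_mill from where it was at the start of the episode above 0.03 m).
It also fails if it takes over 51 s, if anything falls off the work surface, if the arm or the gripper's body presses on something with over 40 N, if the wrist force passes 120 N, or if a joint passes its speed limit or range.

ROBOT

A 6-joint arm with a two-finger parallel gripper is mounted at the origin on a cart in front of the work surface, level with it; the furniture and walls round the work are solid. World frame = base frame: x ahead of the robot, y to its left, z up, the work surface at z = 0. Lengths are in m, angles in rad, forces in N, time in s.
With the tool pointing down it reaches from about 0.35 to 0.975 m from the base axis. Payload 4.9 kg.
Tool frame: the origin (TCP) lies on the centre line of the jaws, within the pads' length; the fingertips stand manip.tip_reach ahead of it and the grasp point (between the pads) is the TCP (manip.tip_reach is the distance from the TCP to the fingertips, in m); z points along the fingers, y is the line along which they close (so a half turn about z gives the same grasp; the last joint's range is limited). The gripper opens to 85 mm and grips with 20 to 120 N. Pads are 22 mm wide; open, the fingers measure 114 mm over their backs; the gripper's body (76 mm by 85 mm) begins 54 mm behind the grasp point. The pads swing forward as they close: fully open they stand 13 mm farther back than shut.
Start: joints at [-1.381, 0.053, 1.613, -0, 1.476, -0.119], TCP at [0.19, -0.595, 0.25] pointing down, gripper open.
Joint ranges: [-3.01, 3.01], [-1.01, 2.22], [0.06, 2.58], [-1.02, 4.17], [0.09, 2.62], [-3.14, 3.14]. Speed limits (rad/s): [2.57, 2.57, 3.14, 3.14, 3.14, 3.14].

INTERFACE

Orientations are given as a unit quaternion [w, x, y, z].
In Python, from plant import manip gives the robot as it stands. The module is installed in compiled form; this text tells all that it offers.
- The arm moves only by the tool move_arm, never from a script. Its argument "rows" is a list of rows, each a list of 7 numbers: the shift along the tool's x, y, z in cm, then the turn, a rotation vector about the tool's x, y, z in degrees, then the opening, from -1 (shut) to 1 (fully open). In form: [[tx, ty, tz, ax, ay, az, jaw], ...]. A call has 1 to 20 rows; each row shifts and turns the commanded pose from where the row before left it, along the tool's axes as they then stand; what a row does not reach is not made up. A row lasts 1/12 s, in which the tool goes at most 41.7 mm and 7.16 degrees, less where a joint would pass 70% of its speed; a pose out of reach is approached as far as the arm can. A call is refused whole if a number of a shift passes 4.17 or a number of a turn 7.16, either way. A call with a gripper value outside its range is refused whole. The fingers move at their own pace and stop on an object; the grip force is fixed at half the most. Time passes only in rows, so rows that do not move let the fingers close. It gives the time, the measured TCP pose, the force, the opening and the grip force at its end, in the units of the state.
- manip.state(): the state, without advancing time (a new reading comes with each control period).
- manip.grab_frame(name): name is "side" or "top"; returns a dict with "img" (480x640x3 uint8, blue, green, red), "mtx" (3x3 intrinsics, pixels), "R" (3x3) and "t" (3): a world point X has camera coordinates R X + t. Camera axes: x right, y down, z forward; pixel columns grow to the right and rows downward; lengths in m; the calibration is good to about 2 mm. A picture is of the moment at which its call begins. There is no depth.
- manip.job_done(): hands the job in; it is judged then, once.
The state is a dict: "time": time; "joint_pos": joint angles; "joint_vel": joint speeds; "joint_efforts": joint torques, N m; "tool_pos": TCP position; "tool_rot": TCP orientation; "contact_force": force on the tool from outside, world axes, zero at the start; "ft_torque": the same for the moment, N m; "gripper_width": opening from 0.0 (shut) to 1.0 (fully open); "grasp_force": force on a finger pad.
Only numpy, scipy, OpenCV 4.12 (cv2) and the standard library are available. Lean on these libraries where they do the work, as an engineer would, in place of code of your own. Each camera call takes 0.05 s, during which the arm holds its last target. There are 200 camera calls.

## Working session

There is one attempt and no reset: what is moved stays moved. The work goes in short steps, Python scripts to look and compute and a tool call to move; the robot and the scene stay as the last step left them, time stands still between calls to the robot, and variables do not carry over. Pictures are saved under pics/ and viewed, at most 10 in all, crops included, and the job is handed in when it is done.

Besides the shell and the picture viewer there is one more tool, called after "Request:" by a JSON object that holds its "fn" and its "kwargs". move_arm: Moves the arm, as the interface text tells. Its arguments: {"type":"object","properties":{"rows":{"type":"array","items":{"type":"array","items":{"type":"number"}}}},"required":["rows"]}

```bash
mkdir -p pics
cat > h.py <<'E'
import numpy as np, cv2
from plant import manip
def grab(n,f=None):
    d=manip.grab_frame(n)
    if f: cv2.imwrite('pics/'+f,d['img'])
    np.savez('pics/'+n+'.npz',**d); return d
def P(d): return d['mtx']@np.hstack([d['R'],np.reshape(d['t'],(3,1))])
def load(n): return np.load('pics/'+n+'.npz')
def tri(a,pa,b,pb):
    X=cv2.triangulatePoints(P(a),P(b),np.array(pa,float).reshape(2,1),np.array(pb,float).reshape(2,1)); return (X[:3]/X[3]).ravel()
def atz(d,p,z):
    r=d['R'].T@np.linalg.inv(d['mtx'])@np.array([p[0],p[1],1.]); c=-d['R'].T@np.ravel(d['t']); return c+r*(z-c[2])/r[2]
def proj(d,X):
    x=P(d)@np.append(X,1); return x[:2]/x[2]
E
python3 - <<'E'
from h import *
for n in('side','top'):
    d=grab(n,n+'1.png'); print(n,(-d['R'].T@np.ravel(d['t'])).round(3),d['R'].round(2).tolist(),d['mtx'][0,0])
print(manip.state(),manip.tip_reach)
E
```

```text
side [-0.51   0.473  0.597] [[-0.35, -0.94, 0.02], [-0.37, 0.11, -0.92], [0.86, -0.33, -0.39]] 571.1468269296441
top [0.41  0.038 1.04 ] [[-0.04, -1.0, 0.0], [-0.98, 0.03, -0.21], [0.21, -0.01, -0.98]] 452.29142335283893
{'time': 0.1, 'joint_pos': array([-1.38101500e+00,  5.32972148e-02,  1.61413969e+00,  2.43918653e-05,
        1.47600701e+00, -1.19007499e-01]), 'joint_vel': array([-0.00063571, -0.00172219, -0.00406484, -0.00186778, -0.00115375,
       -0.00086889]), 'joint_efforts': array([ 1.17419809e-04, -3.94898736e+01, -3.71364498e+01, -9.68330755e-05,
        3.89927358e-03, -1.65040240e-05]), 'tool_pos': array([ 0.18984336, -0.59492164,  0.24919213]), 'tool_rot': array([-9.25484972e-04,  9.88104596e-01,  1.53780528e-01, -2.06160206e-05]), 'contact_force': array([-0.3983877 ,  0.52801452,  0.33613335]), 'ft_torque': array([-0.0600903 ,  0.02465452,  0.01700923]), 'grasp_force': 0.0, 'gripper_width': 0.9976794169059859} 0.019
```

View pics/side1.png

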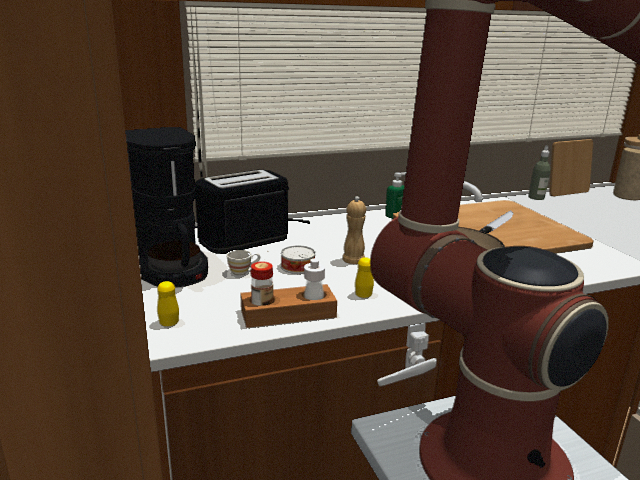

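View pics/top1.png

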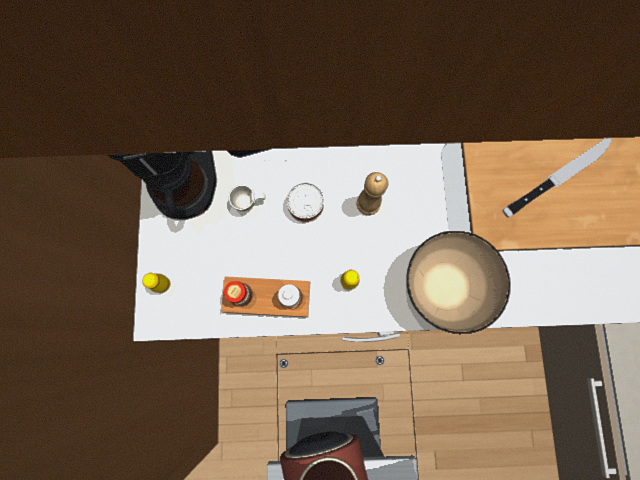

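The side view shows the white-capped shaker at about (315,280), the red-lid jar at (262,285) and yellow look-alikes at (168,305) and (364,278). In the top view these are at (289,296), (236,293), (155,283) and (350,279), with the bowl at (458,282). The one that fits is the clear, white-capped shaker in the block. I'll confirm it in one enlarged crop.

Run:
```python
from h import *
a=load('side')['img'][250:330,235:345]; b=load('top')['img'][260:335,210:320]
a=cv2.resize(a,None,fx=5,fy=5,interpolation=cv2.INTER_CUBIC)[:,:550]; b=cv2.resize(b,None,fx=5,fy=5,interpolation=cv2.INTER_CUBIC)
a=cv2.resize(a,None,fx=.727,fy=.727);b=cv2.resize(b,None,fx=.727,fy=.727)
h=max(a.shape[0],b.shape[0]);o=np.zeros((h,a.shape[1]+b.shape[1],3),np.uint8);o[:a.shape[0],:a.shape[1]]=a;o[:b.shape[0],a.shape[1]:]=b
print(o.shape,a.shape);cv2.imwrite('pics/crop.png',o)
```

```text
(291, 800, 3) (291, 400, 3)
```

View pics/crop.png

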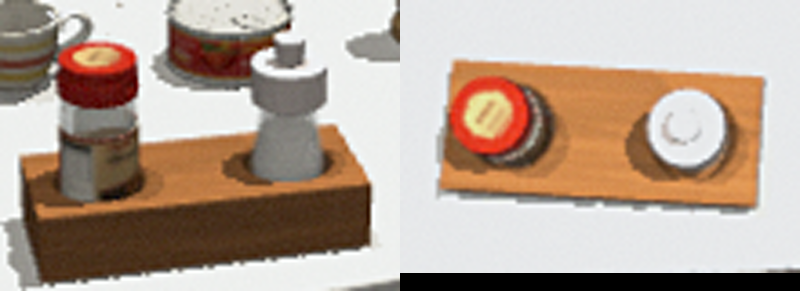

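The crop confirms it: the clear shaker with the white knobbed cap stands in the block's right well and the red-lid jar in the left. The knob top is at side (315.0,261.0) and top (287.8,294.1).

Run:
```python
from h import *
s,t=load('side'),load('top');k=800/1100*5
S=lambda u,v:(235+u/k,250+v/k)
T=lambda u,v:(210+(u-400)/k,260+v/k)
print('knob',tri(s,S(291,40),t,T(683,124)))
print('knob at z.118',atz(t,T(683,124),.118),atz(s,S(291,40),.118))
print('jar',tri(s,S(98,55),t,T(490,112)))
c=[atz(t,T(*p),.04) for p in((453,60),(763,77),(757,207),(440,190))]
print(np.round(c,3),np.mean(c,0)); print([np.linalg.norm(c[i]-c[i-1]).round(3) for i in range(4)])
# bowl rim fit: dark rim
for p in((408,282),(509,282),(458,232),(458,333)): print('rim',atz(t,p,.11))
for n,p,z in(('yel',(350,277),.09),('yel base',(351,288),.0),('mill top',(376,181),.17),('tin',(306,201),.04),('mug',(242,199),.049),('yelL',(152,281),.09),('edge1',(140,341),0),('edge2',(405,333),0)): print(n,atz(t,p,z).round(3))
```

```text
knob [0.49617705 0.09794589 0.11478588]
knob at z.118 [0.49603449 0.09809892 0.118     ] [0.48932198 0.10023791 0.118     ]
jar [0.5070936  0.20689751 0.11537833]
[[0.547 0.243 0.04 ]
 [0.53  0.054 0.04 ]
 [0.452 0.06  0.04 ]
 [0.469 0.25  0.04 ]] [0.49964836 0.15157088 0.04      ]
[np.float64(0.078), np.float64(0.19), np.float64(0.078), np.float64(0.191)]
rim [ 0.51282592 -0.14930373  0.11      ]
rim [ 0.50543955 -0.35750676  0.11      ]
rim [ 0.61463159 -0.26301392  0.11      ]
rim [ 0.40662953 -0.24197119  0.11      ]
yel [ 0.53  -0.032  0.09 ]
yel base [ 0.516 -0.039  0.   ]
mill top [ 0.713 -0.088  0.17 ]
tin [0.715 0.057 0.04 ]
mug [0.723 0.203 0.049]
yelL [0.536 0.385 0.09 ]
edge1 [0.414 0.439 0.   ]
edge2 [ 0.411 -0.156  0.   ]
```

Request:
{"fn": "move_arm", "kwargs": {"rows": [[2.5,-2.8,0,0,0,0,0],[2.5,-2.8,0,0,0,0,0],[2.5,-2.8,0,0,0,0,0],[2.5,-2.8,0,0,0,0,0],[2.5,-2.8,0,0,0,0,0],[2.5,-2.8,0,0,0,0,0],[2.5,-2.8,0,0,0,0,0],[2.5,-2.8,0,0,0,0,0],[2.5,-2.8,0,0,0,0,0],[2.5,-2.8,0,0,0,0,0],[2.5,-2.8,0,0,0,0,0],[2.5,-2.8,0,0,0,0,0],[2.5,-2.8,0,0,0,0,0],[2.5,-2.8,0,0,0,0,0],[2.5,-2.8,0,0,0,0,0],[2.5,-2.8,0,0,0,0,0],[2.5,-2.8,0,0,0,0,0],[2.5,-2.8,0,0,0,0,0],[2.5,-2.8,0,0,0,0,0],[0,0,0,0,0,0,0]]}}

```text
time: 1.77
tool_pos: [0.4816, 0.0607, 0.2497]
tool_rot: [-0.001, 0.988, 0.157, -0.0]
contact_force: [0.1, 0.4, 0.3]
gripper_width: 0.503
grasp_force: 0.0
```

```bash
cat >> h.py <<'E'
from scipy.spatial.transform import Rotation as Ro
def rot(s): q=s['tool_rot']; return Ro.from_quat([q[1],q[2],q[3],q[0]])
def go(X):
    s=manip.state(); print('pos',s['tool_pos'].round(4),'tool shift cm',(rot(s).inv().apply(np.array(X)-s['tool_pos'])*100).round(2))
    m=rot(s).as_matrix(); print('x',m[:,0].round(3),'z',m[:,2].round(3),'w',s['gripper_width'],'t',s['time'],s['grasp_force'],s['contact_force'].round(1),'j',s['joint_pos'].round(2))
E
python3 -c "
from h import *
go([.495,.0975,.16])"
```

```text
pos [0.4816 0.0607 0.2497] tool shift cm [ 2.41 -3.06  8.98]
x [0.951 0.31  0.   ] z [-0.001  0.002 -1.   ] w 0.5026034264806332 t 1.7667 0.0 [0.1 0.4 0.3] j [-0.03 -0.29  1.93  0.    1.5   1.23]
```

Request:
{"fn": "move_arm", "kwargs": {"rows": [[0.6,-0.77,0,0,0,0,0],[0.6,-0.77,0,0,0,0,0],[0.6,-0.77,1,0,0,0,0],[0.6,-0.75,2,0,0,0,0],[0,0,2,0,0,0,0],[0,0,2,0,0,0,0],[0,0,2,0,0,0,0],[0,0,0,0,0,0,0],[0,0,0,0,0,0,0]]}}

```text
time: 2.52
tool_pos: [0.4933, 0.0918, 0.1586]
tool_rot: [-0.0, 0.988, 0.153, -0.002]
contact_force: [0.0, 0.6, -0.5]
gripper_width: 0.502
grasp_force: 0.0
```

Run:
```python
from h import *
go([.495,.0975,.123])
s=grab('side');t=grab('top')
print(proj(s,[.495,.0975,.118]),proj(t,[.495,.0975,.118]))
a=cv2.resize(s['img'][215:330,265:375],None,fx=3.6,fy=3.6,interpolation=2);b=cv2.resize(t['img'][235:350,230:340],None,fx=3.6,fy=3.6,interpolation=2)
cv2.imwrite('pics/c2.png',np.hstack([a,b]))
```

```text
pos [0.4933 0.0918 0.1586] tool shift cm [ 0.35 -0.49  3.56]
x [ 0.953  0.303 -0.003] z [-0.003 -0.    -1.   ] w 0.5024133663074343 t 2.5167 0.0 [ 0.   0.6 -0.5] j [ 0.04 -0.17  1.98  0.    1.33  1.3 ]
[315.33716624 259.75619076] [288.13057065 294.60080823]
```

View pics/c2.png

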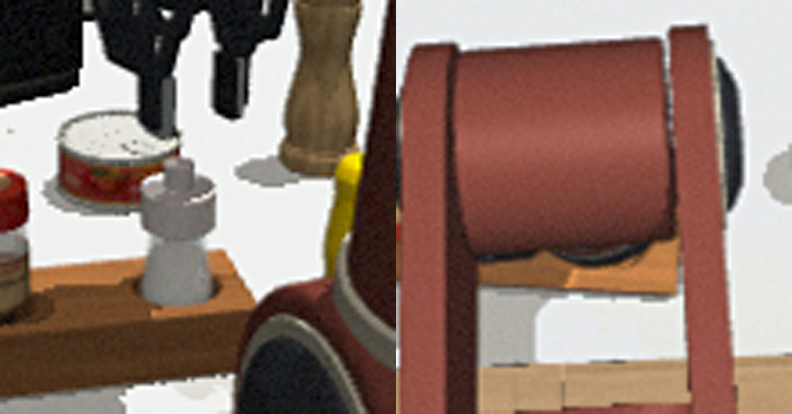

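The side crop shows the fingertips at (155,135) and (230,118), straddling the knob at (180,165) from a little to its right, which matches the computed shift. The top view is covered by the arm.

Request:
{"fn": "move_arm", "kwargs": {"rows": [[0.35,-0.5,0.5,0,0,0,0],[0,0,1,0,0,0,0],[0,0,1,0,0,0,0],[0,0,1,0,0,0,0],[0,0,0,0,0,0,0],[0,0,0,0,0,0,0],[0,0,0,0,0,0,0]]}}

```text
time: 3.2
tool_pos: [0.4961, 0.098, 0.1251]
tool_rot: [-0.0, 0.988, 0.154, -0.0]
contact_force: [0.3, -0.4, 0.6]
gripper_width: 0.501
grasp_force: 0.0
```

```bash
python3 -c "
from h import *
go([.495,.0975,.123])"
```

```text
pos [0.4961 0.098  0.1251] tool shift cm [-0.12  0.02  0.21]
x [ 0.953  0.304 -0.   ] z [-0. -0. -1.] w 0.5014449415602185 t 3.2 0.0 [ 0.3 -0.4  0.6] j [ 0.05 -0.12  2.   -0.    1.26  1.31]
```

Lower by 2 mm, then close.

Request:
{"fn": "move_arm", "kwargs": {"rows": [[-0.1,0,0.2,0,0,0,0],[0,0,0,0,0,0,0],[0,0,0,0,0,0,-1],[0,0,0,0,0,0,-1],[0,0,0,0,0,0,-1],[0,0,0,0,0,0,-1],[0,0,0,0,0,0,-1],[0,0,0,0,0,0,-1],[0,0,0,0,0,0,-1],[0,0,0,0,0,0,-1]]}}

```text
time: 4.03
tool_pos: [0.4955, 0.0978, 0.1237]
tool_rot: [-0.0, 0.988, 0.154, 0.0]
contact_force: [-0.4, 0.2, 3.4]
gripper_width: 0.174
grasp_force: 58.6
```

Request:
{"fn": "move_arm", "kwargs": {"rows": [[0,0,-0.5,0,0,0,-1],[0,0,-0.5,0,0,0,-1],[0,0,-1,0,0,0,-1],[0,0,-1,0,0,0,-1],[0,0,-1,0,0,0,-1],[0,0,-1,0,0,0,-1],[0,0,-1,0,0,0,-1],[0,0,-1,0,0,0,-1],[0,0,0,0,0,0,-1],[0,0,0,0,0,0,-1],[0,0,0,0,0,0,-1]]}}

```text
time: 4.95
tool_pos: [0.4949, 0.0977, 0.1929]
tool_rot: [-0.0, 0.988, 0.154, -0.0]
contact_force: [-0.3, -0.4, -0.3]
gripper_width: 0.176
grasp_force: 58.5
```

Run:
```python
from h import *
go([.61,.125,.10])
s=grab('side')
cv2.imwrite('pics/c3.png',cv2.resize(s['img'][180:340,230:400],None,fx=3.5,fy=3.5,interpolation=2))
```

```text
pos [0.4949 0.0977 0.1929] tool shift cm [11.8   0.9   9.28]
x [ 0.953  0.304 -0.001] z [-0.001 -0.    -1.   ] w 0.17569735893891802 t 4.95 58.520779646351 [-0.3 -0.4 -0.3] j [ 0.05 -0.2   1.95 -0.    1.39  1.31]
```

View pics/c3.png

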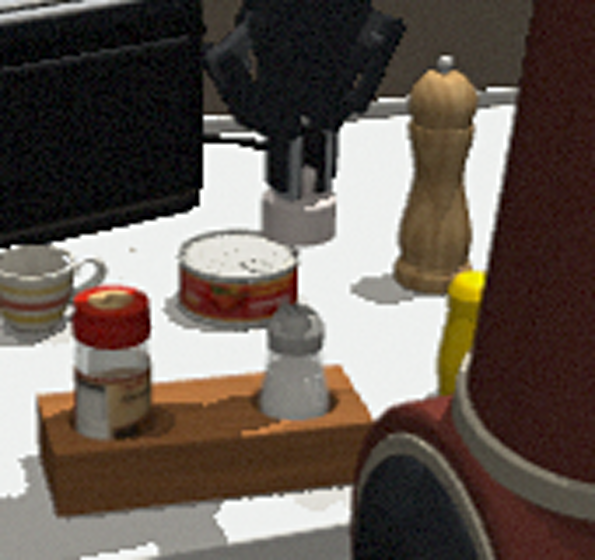

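The cap is held upright at (300,215) in the crop, clear above the shaker, which still stands in its well with its grey head at (297,330). Next I carry the cap to the bare spot behind the block.

Request:
{"fn": "move_arm", "kwargs": {"rows": [[1.5,0.1,0,0,0,0,-1],[1.5,0.1,0,0,0,0,-1],[1.5,0.1,0,0,0,0,-1],[1.5,0.1,0,0,0,0,-1],[1.5,0.1,0,0,0,0,-1],[1.5,0.1,0,0,0,0,-1],[1.5,0.1,0,0,0,0,-1],[1.3,0.2,0,0,0,0,-1],[0,0,1.5,0,0,0,-1],[0,0,1.5,0,0,0,-1],[0,0,1.5,0,0,0,-1],[0,0,1.5,0,0,0,-1],[0,0,1.5,0,0,0,-1],[0,0,1.5,0,0,0,-1],[0,0,1.5,0,0,0,-1],[0,0,1,0,0,0,-1],[0,0,1,0,0,0,-1],[0,0,0,0,0,0,-1],[0,0,0,0,0,0,-1],[0,0,0,0,0,0,-1]]}}

```text
time: 6.67
tool_pos: [0.611, 0.1251, 0.0691]
tool_rot: [0.0, 0.988, 0.154, 0.001]
contact_force: [-0.1, -0.1, -0.3]
gripper_width: 0.176
grasp_force: 58.5
```

```bash
python3 -c "
from h import *
go([.61,.125,.0455])"
```

```text
pos [0.611  0.1251 0.0691] tool shift cm [-0.1  -0.02  2.36]
x [0.953 0.304 0.001] z [ 0.001  0.    -1.   ] w 0.1762896025139199 t 6.6667 58.537254051771015 [-0.1 -0.1 -0.3] j [ 0.08  0.22  1.75 -0.    1.17  1.34]
```

Request:
{"fn": "move_arm", "kwargs": {"rows": [[0,0,0.6,0,0,0,-1],[0,0,0.6,0,0,0,-1],[0,0,0.4,0,0,0,-1],[0,0,0.2,0,0,0,-1],[0,0,0.2,0,0,0,-1],[0,0,0.1,0,0,0,-1],[0,0,0,0,0,0,-1],[0,0,0,0,0,0,-1]]}}

```text
time: 7.33
tool_pos: [0.6104, 0.125, 0.0474]
tool_rot: [0.0, 0.988, 0.154, 0.0]
contact_force: [0.2, 0.0, -0.3]
gripper_width: 0.178
grasp_force: 58.5
```

Request:
{"fn": "move_arm", "kwargs": {"rows": [[0,0,0.1,0,0,0,-1],[0,0,0.1,0,0,0,-1],[0,0,0,0,0,0,-1],[0,0,0,0,0,0,-1]]}}

```text
time: 7.67
tool_pos: [0.6103, 0.125, 0.0453]
tool_rot: [-0.0, 0.988, 0.154, -0.0]
contact_force: [-0.5, 0.4, -0.4]
gripper_width: 0.179
grasp_force: 58.5
```

Request:
{"fn": "move_arm", "kwargs": {"rows": [[0,0,0.1,0,0,0,-1],[0,0,0,0,0,0,-1],[0,0,0,0,0,0,-1]]}}

```text
time: 7.92
tool_pos: [0.6106, 0.1251, 0.0448]
tool_rot: [-0.0, 0.988, 0.154, 0.0]
contact_force: [-1.2, 0.5, 3.1]
gripper_width: 0.173
grasp_force: 58.8
```

Contact (3 N). I'll release and rise straight up.

Request:
{"fn": "move_arm", "kwargs": {"rows": [[0,0,0,0,0,0,-0.4],[0,0,0,0,0,0,-0.2],[0,0,0,0,0,0,-0.1],[0,0,0,0,0,0,-0.1],[0,0,0,0,0,0,-0.1],[0,0,0,0,0,0,-0.1],[0,0,-0.5,0,0,0,-0.1],[0,0,-1,0,0,0,-0.1],[0,0,-2,0,0,0,0],[0,0,-3,0,0,0,0.2],[0,0,-3,0,0,0,0.2],[0,0,-3,0,0,0,0.2],[0,0,-2,0,0,0,0.2],[0,0,0,0,0,0,0.2],[0,0,0,0,0,0,0.2]]}}

```text
time: 9.17
tool_pos: [0.6115, 0.1251, 0.1921]
tool_rot: [0.0, 0.988, 0.154, 0.002]
contact_force: [-0.6, 0.1, -0.3]
gripper_width: 0.6
grasp_force: 0.0
```

Run:
```python
from h import *
go([.495,.0975,.16])
s=grab('side')
cv2.imwrite('pics/c4.png',cv2.resize(s['img'][180:340,230:400],None,fx=3.5,fy=3.5,interpolation=2))
```

```text
pos [0.6115 0.1251 0.1921] tool shift cm [-11.96  -0.91   3.16]
x [0.953 0.304 0.005] z [ 0.005  0.    -1.   ] w 0.6003093232315485 t 9.1667 0.0 [-0.6  0.1 -0.3] j [ 0.08  0.09  1.67 -0.    1.37  1.34]
```

View pics/c4.png

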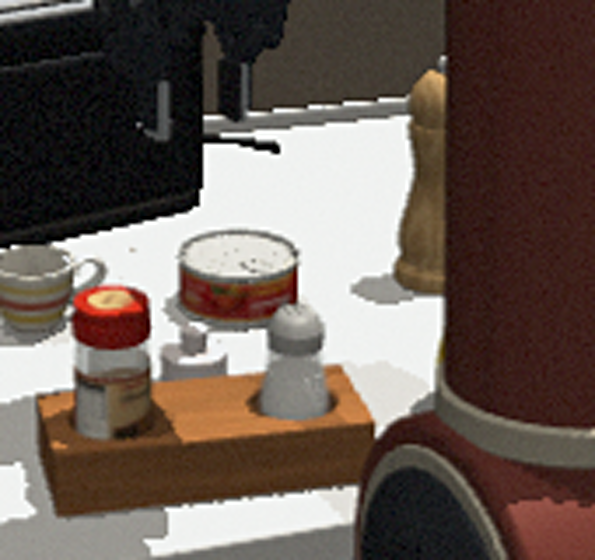

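The cap stands knob up behind the block at (195,355), and the shaker is still in its well with its dome at (296,310). Now back over the shaker.

Request:
{"fn": "move_arm", "kwargs": {"rows": [[-2,-0.1,0,0,0,0,0.4],[-2,-0.2,0,0,0,0,0.4],[-2,-0.2,0,0,0,0,0.4],[-2,-0.2,0,0,0,0,0.4],[-2,-0.2,0,0,0,0,0.4],[-2,0,0,0,0,0,0.4],[0,0,1,0,0,0,0.4],[0,0,1,0,0,0,0.4],[0,0,1,0,0,0,0.4],[0,0,0,0,0,0,0.4],[0,0,0,0,0,0,0.4],[0,0,0,0,0,0,0.4]]}}

```text
time: 10.22
tool_pos: [0.4936, 0.0972, 0.1589]
tool_rot: [-0.0, 0.988, 0.154, -0.0]
contact_force: [0.7, 0.3, -0.7]
gripper_width: 0.702
grasp_force: 0.0
```

Run:
```python
from h import *
go([.495,.0975,.086])
print(proj(load('side'),[.495,.0975,.1]))
```

```text
pos [0.4936 0.0972 0.1589] tool shift cm [0.14 0.02 7.29]
x [ 0.953  0.304 -0.001] z [-0.001  0.    -1.   ] w 0.7020747252115226 t 10.2167 0.0 [ 0.7  0.3 -0.7] j [ 0.05 -0.17  1.98  0.    1.33  1.31]
[315.15156482 267.70368545]
```

Request:
{"fn": "move_arm", "kwargs": {"rows": [[0.1,0,1,0,0,0,0.4],[0,0,1.5,0,0,0,0.4],[0,0,1.5,0,0,0,0.4],[0,0,1.5,0,0,0,0.4],[0,0,1.1,0,0,0,0.4],[0,0,1,0,0,0,0.4],[0,0,0,0,0,0,0.4],[0,0,0,0,0,0,0.4],[0,0,0,0,0,0,0.4],[0,0,0,0,0,0,-1],[0,0,0,0,0,0,-1],[0,0,0,0,0,0,-1],[0,0,0,0,0,0,-1],[0,0,0,0,0,0,-1],[0,0,0,0,0,0,-1],[0,0,0,0,0,0,-1],[0,0,0,0,0,0,-1]]}}

```text
time: 11.63
tool_pos: [0.4953, 0.0977, 0.0846]
tool_rot: [-0.0, 0.988, 0.154, 0.001]
contact_force: [-0.4, 1.8, 6.5]
gripper_width: 0.366
grasp_force: 59.9
```

Request:
{"fn": "move_arm", "kwargs": {"rows": [[0,0,-0.5,0,0,0,-1],[0,0,-0.5,0,0,0,-1],[0,0,-1,0,0,0,-1],[0,0,-1,0,0,0,-1],[0,0,-1,0,0,0,-1],[0,0,-1.5,0,0,0,-1],[0,0,-1.5,0,0,0,-1],[0,0,-1.5,0,0,0,-1],[0,0,-1.5,0,0,0,-1],[0,0,-1.5,0,0,0,-1],[0,0,-1.5,0,0,0,-1],[0,0,-1.5,0,0,0,-1],[0,0,-1.5,0,0,0,-1],[0,0,-1.5,0,0,0,-1],[0,0,-1.5,0,0,0,-1],[0,0,0,0,0,0,-1],[0,0,0,0,0,0,-1]]}}

```text
time: 13.05
tool_pos: [0.4947, 0.0974, 0.2749]
tool_rot: [0.0, 0.988, 0.154, 0.001]
contact_force: [0.5, -0.6, -0.9]
gripper_width: 0.37
grasp_force: 59.1
```

Run:
```python
from h import *
go([.51,-.2535,.27])
s=grab('side')
cv2.imwrite('pics/c5.png',cv2.resize(s['img'][160:340,230:400],None,fx=3.3,fy=3.3,interpolation=2))
```

```text
pos [0.4947 0.0974 0.2749] tool shift cm [-9.21 33.9   0.49]
x [0.953 0.304 0.003] z [ 0.003  0.    -1.   ] w 0.3703073245789785 t 13.05 59.1420158901019 [ 0.5 -0.6 -0.9] j [ 0.05 -0.26  1.86 -0.    1.54  1.31]
```

View pics/c5.png

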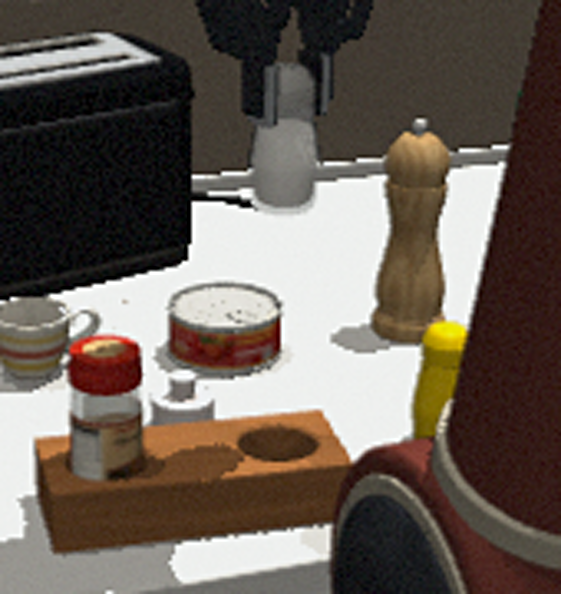

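The shaker hangs upright in the fingers with its base at about (285,195) in the crop. The well at (278,443) is empty and the cap still stands at (182,395). Next: carry it to the bowl, then yaw so the tip goes radially outward.

Request:
{"fn": "move_arm", "kwargs": {"rows": [[-0.3,1,0,0,0,0,-1],[-0.6,2,0,0,0,0,-1],[-0.6,2.2,0,0,0,0,-1],[-0.6,2.2,0,0,0,0,-1],[-0.6,2.2,0,0,0,0,-1],[-0.6,2.2,0,0,0,0,-1],[-0.6,2.2,0,0,0,0,-1],[-0.6,2.2,0,0,0,0,-1],[-0.6,2.2,0,0,0,0,-1],[-0.6,2.2,0,0,0,0,-1],[-0.6,2.2,0,0,0,0,-1],[-0.6,2.2,0,0,0,0,-1],[-0.6,2.2,0,0,0,0,-1],[-0.6,2.2,0,0,0,0,-1],[-0.6,2.2,0,0,0,0,-1],[-0.4,1.5,0,0,0,0,-1],[-0.2,0.8,0,0,0,0,-1],[0,0,0,0,0,0,-1],[0,0,0,0,0,0,-1]]}}

```text
time: 14.68
tool_pos: [0.5084, -0.2535, 0.2727]
tool_rot: [-0.001, 0.988, 0.154, -0.0]
contact_force: [-0.3, 0.3, -0.6]
gripper_width: 0.373
grasp_force: 59.2
```

Request:
{"fn": "move_arm", "kwargs": {"rows": [[0,0,0,0,0,4,-1],[0,0,0,0,0,5,-1],[0,0,0,0,0,5,-1],[0,0,0,0,0,5,-1],[0,0,0,0,0,5,-1],[0,0,0,0,0,5,-1],[0,0,0,0,0,5,-1],[0,0,0,0,0,5,-1],[0,0,0,0,0,4,-1],[0,0,0,0,0,0,-1],[0,0,0,0,0,0,-1],[0,0,0,0,0,0,-1]]}}

```text
time: 15.68
tool_pos: [0.5088, -0.2531, 0.2733]
tool_rot: [-0.0, 0.976, -0.218, 0.0]
contact_force: [-0.2, -0.1, -0.5]
gripper_width: 0.372
grasp_force: 59.2
```

Run:
```python
from h import *
go([.51,-.2535,.27])
t=grab('top','t6.png')
```

```text
pos [ 0.5088 -0.2531  0.2733] tool shift cm [ 0.13 -0.01  0.33]
x [ 0.905 -0.425 -0.   ] z [ 0.  0. -1.] w 0.3720463200732587 t 15.6833 59.245263488410274 [-0.2 -0.1 -0.5] j [-0.59 -0.09  1.72  0.    1.52  1.42]
```

View pics/t6.png

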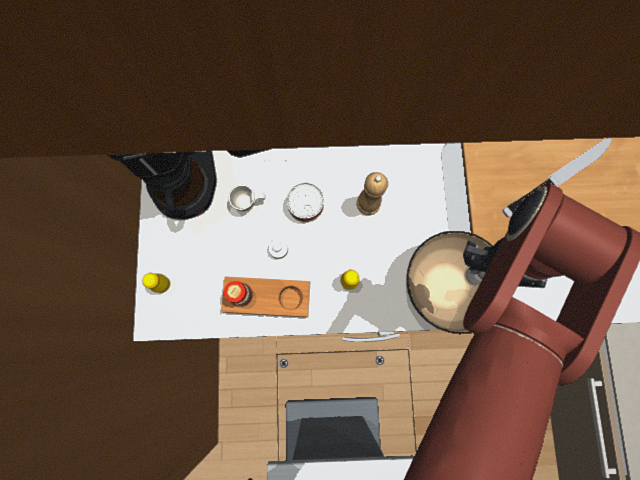

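The top view shows the gripper over the bowl at (480,258), the bowl unmoved, the cap standing at (278,249) and the other things in place. Now tip by 52° about tool y.

Request:
{"fn": "move_arm", "kwargs": {"rows": [[0,0,0,0,2,0,-1],[0,0,0,0,3,0,-1],[0,0,0,0,4,0,-1],[0,0,0,0,4,0,-1],[0,0,0,0,4,0,-1],[0,0,0,0,4,0,-1],[0,0,0,0,4,0,-1],[0,0,0,0,4,0,-1],[0,0,0,0,4,0,-1],[0,0,0,0,4,0,-1],[0,0,0,0,4,0,-1],[0,0,0,0,4,0,-1],[0,0,0,0,4,0,-1],[0,0,0,0,3,0,-1],[0,0,0,0,2,0,-1],[0,0,0,0,0,0,-1],[0,0,0,0,0,0,-1],[0,0,0,0,0,0,-1]]}}

```text
time: 17.23
tool_pos: [0.5089, -0.2538, 0.2739]
tool_rot: [0.1, 0.869, -0.195, 0.443]
contact_force: [-0.0, -0.1, -0.8]
gripper_width: 0.371
grasp_force: 59.3
```

Run:
```python
from h import *
go([.51,-.2535,.27])
s=manip.state();z=rot(s).as_matrix()[:,2];print('tilt',np.degrees(np.arccos(-z[2])),'top',s['tool_pos']-.0154*z,'base',s['tool_pos']+.0746*z)
t=grab('top');s=grab('side')
cv2.imwrite('pics/t7.png',np.hstack([cv2.resize(t['img'][190:350,380:560],(400,356)),cv2.resize(s['img'][130:330,300:525],(400,356))]))
```

```text
pos [ 0.5089 -0.2538  0.2739] tool shift cm [-0.27 -0.08  0.3 ]
x [ 0.532 -0.251  0.809] z [ 0.731 -0.346 -0.588] w 0.37102532813362327 t 17.2333 59.335396179085365 [-0.  -0.1 -0.8] j [-0.68 -0.62  2.29  0.37  0.57  1.11]
tilt 53.99070253012569 top [ 0.49760826 -0.2485143   0.28296794] base [ 0.56342706 -0.27962948  0.23005545]
```

View pics/t7.png

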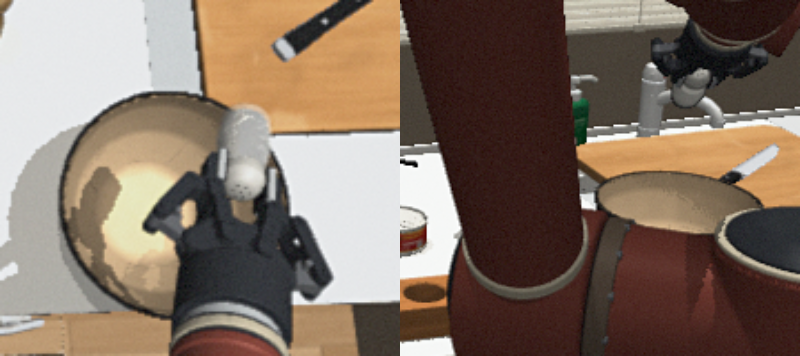

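The shaker is held tipped about 54°, with its perforated dome at crop (243,180), i.e. top-camera pixel (489,271), over the bowl and well above the rim. I'll check that point, then hand in.

Run:
```python
from h import *
t=load('top');p=atz(t,(489,271),.283);print(p)
s=manip.state();print(np.abs(s['joint_vel']).max())
if np.hypot(p[0]-.51,p[1]+.2535)<.05 and np.abs(s['joint_vel']).max()<.02: print(manip.job_done())
```

```text
[ 0.50738111 -0.25255804  0.283     ]
0.0031616113921362895
the job is handed in; nothing more can be done
None
```

The job is handed in: the cap stands knob up on the worktop behind the block, and the shaker is held still over the middle of the bowl, tipped about 54° and well above the rim; the hand-in gave no verdict.

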